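# Set the lacquered ornaments on their painting stands

### The arm

A 7-joint arm with a two-finger parallel gripper is mounted at the origin on the work surface. World frame = base frame: x ahead of the robot, y to its left, z up, the work surface at z = 0. Lengths are in mm, angles in rad, forces in N, time in s.
With the tool pointing down it reaches from about 425 to 825 mm from the base axis. Payload 3.6 kg.
Tool frame: the origin (TCP) lies at the centre of the arm's flange, where the gripper is bolted on; the fingertips stand 186 mm ahead of it and the grasp point (between the pads) lies 167 mm ahead of it (grip_depth is the distance from the TCP to the grasp point, in mm); z points along the fingers, y is the line along which they close (so a half turn about z gives the same grasp; the last joint's range is limited). The gripper opens to 93 mm and grips with 3 to 60 N. Pads are 15 mm wide; open, the fingers measure 128 mm over their backs; the gripper's body (75 mm by 188 mm) begins 65 mm behind the grasp point.
Start: joints at [1.117, 0.615, -0.013, 1.423, 0.008, 1.103, -0.04], TCP at [269.671, -591.399, 404.74] pointing down, gripper open.
Joint ranges: [-3.12, 3.12], [-0.3, 2.06], [-1.34, 1.32], [0.26, 2.42], [-1.36, 4.5], [0.01, 1.98], [-2.84, 2.84]. Speed limits (rad/s): [2.79, 2.79, 3.14, 3.14, 3.14, 3.14, 3.14].

### API

Orientations are given as [roll, pitch, yaw] about the fixed x, y, z axes, in that order (R = Rz(yaw) Ry(pitch) Rx(roll)).
In Python, from plant import * gives the robot as it stands. The module is installed in compiled form; this text tells all that it offers.
- The arm moves only by the shell command python3 -m jog 'ROWS' [OPENING]. ROWS is JSON, a list of rows, each a list of 2 entries, a list of its own where there are three numbers: the shift along the tool's x, y, z each as a share of 0.25 m, from -1 to 1, then the turn, a rotation vector about the tool's x, y, z each as a share of pi rad, from -1 to 1. In form: [[[dx, dy, dz], [wx, wy, wz]], ...]. A call has 1 to 8 rows; each row is the pose to reach, as a shift and turn from the pose commanded when the call began, along the tool's axes at that moment, turning the shorter way round; what a row does not reach only later rows make up. A row lasts 1/12 s, in which the tool goes at most 41.7 mm and 7.16 degrees, less where a joint would pass 70% of its speed; a pose out of reach is approached as far as the arm can. A call with a number of a shift or a turn outside -1 to 1 is refused whole. A call with a gripper value outside its range is refused whole. OPENING is the opening, from 0 (shut) to 1 (fully open), set as the call begins (- or left out, the last holds). The fingers move at their own pace and stop on an object; the grip force is fixed at half the most. Time passes only in rows, so rows that repeat a pose let the fingers close. It gives the time, the measured TCP pose, the force, the opening and the grip force at its end, in the units of the state.
- state(): the state, without advancing time (a new reading comes with each control period).
- get_image(name): name is "scene" or "top" or "wrist"; returns (picture, depth): 480x640x3 uint8, blue, green, red; 480x640 float32, mm along the optical axis (not along the pixel's ray), 0 where there is no reading.
- camera_model(name): a dict with "intrinsics" (3x3 intrinsics, pixels), "rvec" (rotation vector, rad) and "tvec" (3), from world to camera coordinates, as OpenCV has them. Camera axes: x right, y down, z forward; pixel columns grow to the right and rows downward; lengths in mm; the calibration is good to about 2 mm. A picture is of the moment at which its call begins: read the wrist's pose just before it. camera_model takes no time and is no camera call; for the wrist camera it gives the pose at the moment of the call.
- job_done(): hands the job in; it is judged then, once.
The state is a dict: "time": time; "q": joint angles; "qd": joint speeds; "tau": joint torques, N m; "tool_pos": TCP position; "orientation": TCP orientation; "contact_force": force on the tool from outside, world axes, zero at the start; "moment": the same for the moment, N m; "grip_width": finger opening in mm; "finger_force": force on a finger pad.
Only numpy, scipy, OpenCV 4.12 (cv2) and the standard library are available. Lean on these libraries where they do the work, as an engineer would, in place of code of your own. Each camera call takes 0.05 s, during which the arm holds its last target. There are 200 camera calls.

### The job

Take the four lacquered glass ornaments out of the foam tray and stand each one upright, neck up, on its own stand for painting: each ball fully seated in the ring stand of its size, and the tree topper with its sleeve right down over the dowel. They are glass: set each one down before letting go, do not drop it, and leave the paint jar and the rubber bulb alone.

Things in the scene. Friction and masses are not known exactly. Their poses are not given: they have to be found in the camera images.
- small_ball: Small cream-lacquered glass ball, 46 mm across, about 25 g, with a round neck 10 mm thick rising 60 mm above the ball: grip it there from above (above its flared root, 8 mm high). Origin at the ball's centre, z along the neck. Starts neck up in any of 4 like hollows, 120 mm apart, of a grey foam tray 240 x 240 x 30 mm; centre 44 mm above the bench.
- medium_ball: Medium cream-lacquered glass ball, 66 mm across, about 40 g, with a round neck 10 mm thick rising 60 mm above the ball: grip it there from above (above its flared root, 8 mm high). Origin at the ball's centre, z along the neck. Starts neck up in any of 4 like hollows, 120 mm apart, of a grey foam tray 240 x 240 x 30 mm; centre 57 mm above the bench.
- large_ball: Large cream-lacquered glass ball, 88 mm across, about 60 g, with a round neck 10 mm thick rising 60 mm above the ball: grip it there from above (above its flared root, 8 mm high). Origin at the ball's centre, z along the neck. Starts neck up in any of 4 like hollows, 120 mm apart, of a grey foam tray 240 x 240 x 30 mm; centre 70 mm above the bench.
- topper: Cream glass tree topper, 178 mm, 50 g: sleeve open downwards, 42 mm long, 32 mm outside, 26 mm inside, 37 mm free depth; 60 mm ball, top at 97 mm; spire, straight, 11 mm thick, 97 to 155 mm: grip it there from above (above the 8 mm flared root). Origin at the sleeve's lower edge, z up the spire. Starts upright, sleeve loose 22 mm deep in a tray hollow, origin 8 mm above the bench.
- small_stand: Fixed turned-wood ring stand for the small ball: an upright open cup 30 mm high, clear inside diameter 33 mm, outside 47 mm (foot 53 mm), floor 6 mm thick, on the bench. The 46 mm ball sits on its inner rim, centred, with the ball's centre 46 mm above the bench. Origin at the centre of its underside, z up.
- medium_stand: Fixed turned-wood ring stand for the medium ball: an upright open cup 30 mm high, clear inside diameter 48 mm, outside 62 mm (foot 68 mm), floor 6 mm thick, on the bench. The 66 mm ball sits on its inner rim, centred, with the ball's centre 53 mm above the bench. Origin at the centre of its underside, z up.
- large_stand: Fixed turned-wood ring stand for the large ball: an upright open cup 30 mm high, clear inside diameter 63 mm, outside 77 mm (foot 83 mm), floor 6 mm thick, on the bench. The 88 mm ball sits on its inner rim, centred, with the ball's centre 61 mm above the bench. Origin at the centre of its underside, z up.
- dowel_stand: Fixed turned-wood stand for the tree topper: a disc 64 mm across and 10 mm thick with an upright dowel in its middle, 10 mm thick, top at 38 mm above the bench. The topper's sleeve goes over the dowel with 8 mm play to each side and stands on the disc, its origin then 10 mm above the bench. Origin at the centre of its underside, z up.
- paint_jar: Bystander: closed paint jar with black lid, 44 mm in diameter, 62 mm high, loose, beyond the work. Origin at the centre of its underside.
- bulb: Bystander: blue rubber blower bulb standing nozzle up, 50 mm in diameter, about 102 mm high, loose, at the robot's right of the stands. Origin at the centre of its underside.
Not all that is in view belongs to the job. What is shaped like the large_stand but purple is not meant.

How it is judged (in metres and radians):
At the end, for the whole second after the job is handed in: Each ball's centre is within 8 mm of the axis of its own ring stand and within 5 mm of its seated height; the topper's sleeve is round the dowel, within 11 mm of its axis, and within 5 mm of standing on the disc; all four are upright within 0.25 rad (14 degrees), released and at rest (horizontal distance between small_ball and small_stand below 0.008 m and z of small_ball in the frame of small_stand between 0.0409614 and 0.0509614 m and angle between each of small_ball, medium_ball, large_ball, topper's own z axis and vertical below 0.25 rad and linear speed of each of small_ball, medium_ball, large_ball, topper below 0.02 m/s and angular speed of each of small_ball, medium_ball, large_ball, topper below 0.2 rad/s and horizontal distance between medium_ball and medium_stand below 0.008 m and z of medium_ball in the frame of medium_stand between 0.0479011 and 0.0579011 m and horizontal distance between large_ball and large_stand below 0.008 m and z of large_ball in the frame of large_stand between 0.0555349 and 0.0655349 m and horizontal distance between topper and dowel_stand below 0.011 m and z of topper in the frame of dowel_stand between 0.005 and 0.015 m); the robot touches nothing.
It fails at once if an ornament was dropped or knocked: faster than 0.5 m/s while out of the fingers (a fall of about 13 mm) ((contact force between the fingers and small_ball below 0.05 N and linear speed of small_ball above 0.5 m/s) or (contact force between the fingers and medium_ball below 0.05 N and linear speed of medium_ball above 0.5 m/s) or (contact force between the fingers and large_ball below 0.05 N and linear speed of large_ball above 0.5 m/s) or (contact force between the fingers and topper below 0.05 N and linear speed of topper above 0.5 m/s)).
It fails at once if the paint jar was pushed more than 30 mm or tipped over (distance of paint_jar from where it was at the start of the episode above 0.03 m or angle between paint_jar's own z axis and vertical above 0.5 rad).
It fails at once if the bulb was pushed more than 30 mm or tipped over (distance of bulb from where it was at the start of the episode above 0.03 m or angle between bulb's own z axis and vertical above 0.5 rad).
It also fails if it takes over 120 s, if anything falls off the work surface, if the arm or the gripper's body presses on something with over 40 N, if the wrist force passes 120 N, or if a joint passes its speed limit or range.

## Working session

There is one attempt and no reset: what is moved stays moved. The work goes in short steps, Python scripts to look and compute and a shell command to move; the robot and the scene stay as the last step left them, time stands still between calls to the robot, and variables do not carry over. Pictures are saved under pics/ and viewed, at most 14 in all, crops included, and the job is handed in when it is done.

```bash
mkdir -p pics
python3 - <<'E'
from plant import *
import cv2,numpy as np
s=state();print(s['time'],s['tool_pos'],s['orientation'],s['grip_width'])
for n in ['scene','top']:
    im,d=get_image(n);cv2.imwrite(f'pics/{n}0.png',im);np.save(f'{n}0.npy',d)
    m=camera_model(n);R=cv2.Rodrigues(np.array(m['rvec'],float))[0];print(n,m['intrinsics'],(-R.T@np.array(m['tvec']).ravel()),R[2],np.percentile(d,[0,1,50,99]))
E
```

```text
0.0 [ 269.57024817 -591.12912472  403.56717384] [-3.13902017e+00  6.57671212e-05  4.27934049e-01] 92.86596128937143
scene [[446.49836274   0.         324.33222229]
 [  0.         446.49836274 240.19878972]
 [  0.           0.           1.        ]] [957.04066991 233.3856186  818.8453205 ] [-0.39082538 -0.33430632 -0.85760994] [   0.          724.85636658 1035.47381592 1731.03764771]
top [[517.69340831   0.         325.51281945]
 [  0.         517.69340831 235.86698802]
 [  0.           0.           1.        ]] [ 465.6759006   -53.61574483 1205.18744314] [ 0.12657254 -0.00131702 -0.99195648] [   0.          863.42900085 1209.76049805 2073.32692383]
```

View pics/top0.png

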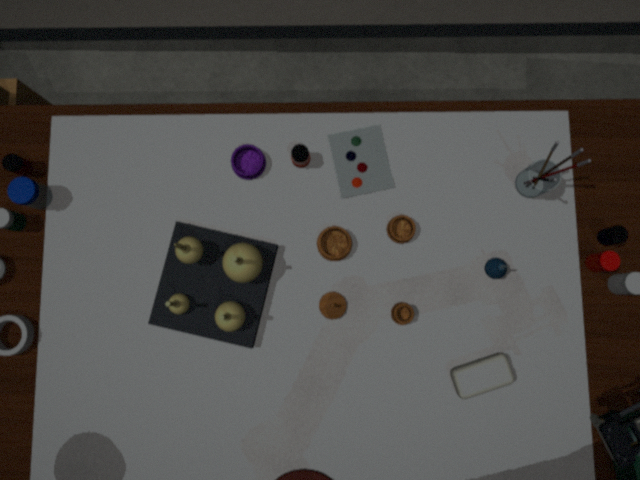

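View pics/scene0.png

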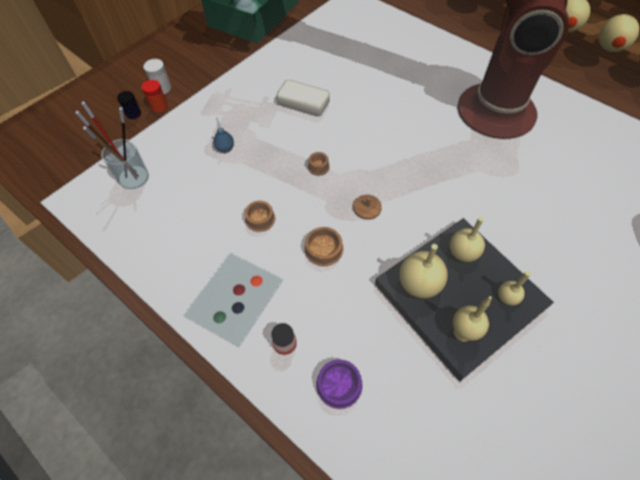

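The top view shows the ornaments in the tray: a large ball at (242,262), a small one at (177,303), and two mid-sized ones at (188,250) and (230,316). The stands are at (335,243) large, (401,229) medium, (402,313) small and (333,305) dowel. The purple decoy is at (248,161), the jar at (300,155) and the bulb at (496,268). In the scene view, the ornament at (471,322) has the longer spire.

```bash
cat > h.py <<'E'
import cv2,numpy as np
def cam(m):
    R=cv2.Rodrigues(np.array(m['rvec'],float))[0];t=np.array(m['tvec'],float).ravel();return np.array(m['intrinsics']),R,t
def onplane(m,uv,z):
    K,R,t=cam(m);c=-R.T@t;r=R.T@np.linalg.inv(K)@np.array([*uv,1.]);return (c+r*(z-c[2])/r[2])
def proj(m,p):
    K,R,t=cam(m);q=K@(R@np.array(p,float)+t);return q[:2]/q[2]
E
python3 - <<'E'
from plant import *
from h import *
for n in ['top','scene']:
    im=cv2.imread(f'pics/{n}0.png');m=camera_model(n);hsv=cv2.cvtColor(im,cv2.COLOR_BGR2HSV)
    K,R,t=cam(m);c=-R.T@t;d=np.load(f'{n}0.npy')
    vv,uu=np.mgrid[:480,:640];P=(np.stack([(uu-K[0,2])/K[0,0]*d,(vv-K[1,2])/K[1,1]*d,d],-1)-t)@R
    for name,lo,hi in [('cream',(18,60,60),(35,255,255)),('wood',(5,100,50),(17,255,255))]:
        mk=cv2.inRange(hsv,lo,hi)
        N,L,S,C=cv2.connectedComponentsWithStats(mk)
        for i in range(1,N):
            if not 120<S[i,4]<3500: continue
            pm=(L==i)&(d>0);p=P[pm]
            med=np.median(p,0)
            if not(350<med[0]<900 and -400<med[1]<400):continue
            o=(L==i).astype(np.uint8)
            D=cv2.distanceTransform(np.pad(o,1),cv2.DIST_L2,5)[1:-1,1:-1];_,r,_,loc=cv2.minMaxLoc(D)
            k=p[:,2].argmax();top=p[p[:,2]>p[:,2].max()-8]
            h=cv2.convexHull(np.argwhere(o)[:,::-1].astype(np.int32));e=cv2.fitEllipse(h)
            print(n,name,S[i],'insc',loc,round(r,1),'zmax',p[:,2].max().round(),'top',top.mean(0).round(1),len(top),'ell',np.round(e[0],1),np.round(e[1],1))
            print('    ctr@z', [ (z,onplane(m,e[0] if name=='wood' else loc,z)[:2].round(1)) for z in ([10,30] if name=='wood' else [44,57,70,75])])
E
```

```text
top cream [175 237  25  26 456] insc (187, 256) 6.4 zmax 171.0 top [583.8 242.5 167.8] 3 ell [187.1 249.5] [24.9 25.6]
    ctr@z [(44, array([571.2, 256.9])), (57, array([570.1, 253.5])), (70, array([568.9, 250. ])), (75, array([568.4, 248.6]))]
top cream [ 222  243   38   39 1081] insc (241, 272) 9.8 zmax 178.0 top [554.6 128.1 173.8] 20 ell [240.5 262.1] [36.8 38.1]
    ctr@z [(44, array([534.1, 135. ])), (57, array([533.3, 132.9])), (70, array([532.5, 130.8])), (75, array([532.2, 130. ]))]
top cream [166 294  21  20 266] insc (181, 299) 4.2 zmax 129.0 top [466.6 271.4 125.6] 17 ell [176.7 303.5] [19.1 19.9]
    ctr@z [(44, array([475.3, 268. ])), (57, array([475.2, 264.4])), (70, array([475.1, 260.8])), (75, array([475.1, 259.4]))]
top cream [215 302  27  29 594] insc (233, 310) 6.4 zmax 152.0 top [438.1 156.5 149.4] 21 ell [228.1 316.3] [27.2 28.6]
    ctr@z [(44, array([449.9, 151.9])), (57, array([450.1, 149.6])), (70, array([450.3, 147.3])), (75, array([450.3, 146.4]))]
top wood [387 216  28  27 559] insc (402, 235) 7.0 zmax 36.0 top [ 630.4 -227.5   30.7] 148 ell [400.9 228.7
[... 1738 characters left out ...]
7 -223.7   29.4] 100 ell [318.2 160.4] [15.6 17.4]
    ctr@z [(10, array([ 429.5, -234.8])), (30, array([ 442.5, -223.2]))]
scene wood [354 196  27  22 440] insc (373, 209) 6.4 zmax 40.0 top [459.9 -65.8  37.9] 15 ell [367.  206.5] [21.8 26.6]
    ctr@z [(10, array([461.4, -65.7])), (30, array([473.7, -58.3]))]
scene wood [245 202  28  23 394] insc (258, 216) 8.4 zmax 33.0 top [ 637.2 -224.8   29.3] 187 ell [258.4 212.9] [22.5 27.2]
    ctr@z [(10, array([ 627.9, -237.8])), (30, array([ 636. , -226.1]))]
scene wood [306 228  36  37 862] insc (323, 246) 12.6 zmax 34.0 top [606.4 -69.2  29.6] 282 ell [323.5 246.1] [36.6 37.5]
    ctr@z [(10, array([600.6, -74.1])), (30, array([609.4, -66.5]))]
```

```bash
python3 -m jog '[[[0.965,-0.53,-0.16],[0,0,0.136]],[[0.965,-0.53,-0.16],[0,0,0.136]],[[0.965,-0.53,-0.16],[0,0,0.136]],[[0.965,-0.53,-0.16],[0,0,0.136]],[[0.965,-0.53,-0.16],[0,0,0.136]],[[0.965,-0.53,-0.16],[0,0,0.136]],[[0.965,-0.53,-0.16],[0,0,0.136]],[[0.965,-0.53,-0.16],[0,0,0.136]]]' 0.4
```

```text
time: 0.77
tool_pos: [439.7, -363.7, 445.3]
orientation: [-3.137, -0.005, 0.014]
contact_force: [0.2, 0.8, -0.5]
grip_width: 43.9
finger_force: 0.0
```

```bash
python3 -m jog '[[[0.3,-0.9,-0.1],[0,0,0]],[[0.3,-0.9,-0.1],[0,0,0]],[[0.3,-0.9,-0.1],[0,0,0]],[[0.3,-0.9,-0.1],[0,0,0]],[[0.3,-0.9,-0.1],[0,0,0]],[[0.3,-0.9,-0.1],[0,0,0]],[[0.3,-0.9,-0.1],[0,0,0]],[[0.3,-0.9,-0.1],[0,0,0]]]'
python3 - <<'E'
from plant import *
from h import *
m=camera_model('wrist');s=state();im,d=get_image('wrist');cv2.imwrite('pics/w1.png',im)
K,R,t=cam(m);print(s['tool_pos'],s['orientation'],-R.T@t,R[2],K[0,0])
for n,p in dict(sm=(440,-226,30),me=(632,-227,30),la=(600,-72,30),dw=(459,-68,38),tS=(467,273,127)).items(): print(n,proj(m,p).round())
E
```

```text
time: 1.43
tool_pos: [509.4, -144.1, 469.5]
orientation: [-3.141, 0.001, 0.005]
contact_force: [-0.6, -1.0, -0.3]
grip_width: 37.5
finger_force: 0.0
[ 509.44876329 -144.06631671  469.4980291 ] [-3.14122268e+00  5.61179581e-04  4.92689402e-03] [ 592.34020541 -144.23640867  449.78062377] [-0.2985709  -0.00102823 -0.9543869 ] 353.37883426400185
sm [388. 255.]
me [399.  91.]
la [260. 121.]
dw [261. 242.]
tS [-104.  261.]
```

View pics/w1.png

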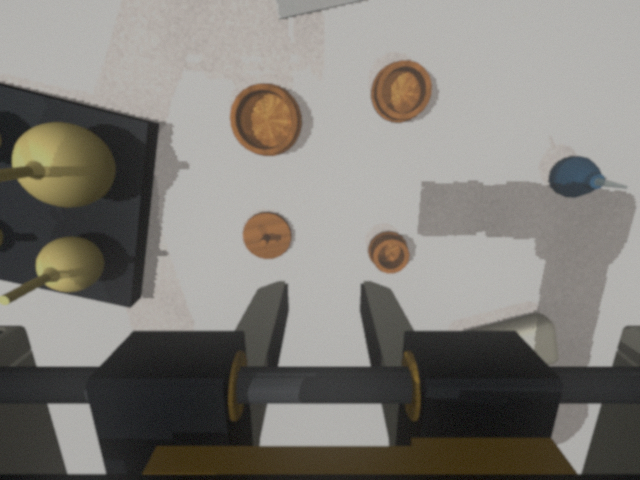

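The wrist view shows all four stands: large at (266,119), medium at (402,91), small at (390,252) and dowel at (267,236). I'll fit them metrically.

```bash
cat >> h.py <<'E'
def world(m,d):
    K,R,t=cam(m);vv,uu=np.mgrid[:480,:640]
    return (np.stack([(uu-K[0,2])/K[0,0]*d,(vv-K[1,2])/K[1,1]*d,d],-1)-t)@R
E
python3 - <<'E'
from plant import *
from h import *
m=camera_model('wrist');im,d=get_image('wrist');P=world(m,d)
hsv=cv2.cvtColor(im,cv2.COLOR_BGR2HSV);mk=cv2.inRange(hsv,(3,90,30),(18,255,255))
mk[:, :200]=0;mk[300:]=0
N,L,S,C=cv2.connectedComponentsWithStats(mk)
for i in range(1,N):
    if S[i,4]<300: continue
    p=P[(L==i)&(d>0)];z=p[:,2]
    q=p[(z>26)&(z<36)] if (z>26).sum()>100 else p[(z>6)&(z<15)]
    (c,r)=cv2.minEnclosingCircle(q[:,:2].astype(np.float32))
    h=cv2.convexHull(np.argwhere(L==i)[:,::-1].astype(np.int32));e=cv2.fitEllipse(h)
    ext=[(q[:,k].min()+q[:,k].max())/2 for k in (0,1)]
    print(C[i].round(),'rim circ',np.round(c,1),round(r,1),'mid',np.round(ext,1),'ell@30',onplane(m,e[0],30)[:2].round(1),'@10',onplane(m,e[0],10)[:2].round(1),'zmax',np.percentile(z,99).round(1))
    if (z>36).sum()>3: print('dowel top',p[z>34].mean(0))
E
```

```text
[398.  90.] rim circ [ 632.9 -231. ] 30.3 mid [ 632.5 -230.9] ell@30 [ 632.1 -228.8] @10 [ 634.  -232.7] zmax 31.8
[264. 119.] rim circ [601.1 -76.6] 38.0 mid [601.3 -76.2] ell@30 [601.8 -78.2] @10 [602.3 -74.9] zmax 31.6
[265. 235.] rim circ [459.  -70.1] 30.8 mid [458.3 -70.2] ell@30 [465.5 -73.8] @10 [459.5 -70.3] zmax 38.4
dowel top [459.12178253 -69.4435044   37.89686781]
[388. 252.] rim circ [ 439.1 -228.8] 23.1 mid [ 439.  -228.5] ell@30 [ 443.8 -226.5] @10 [ 436.7 -230.3] zmax 31.8
```

```bash
python3 -m jog '[[[0,-0.7,-0.1],[0,0,0]],[[0,-0.7,-0.1],[0,0,0]],[[0,-0.7,-0.1],[0,0,0]],[[0,-0.7,-0.1],[0,0,0]],[[0,-0.7,-0.1],[0,0,0]],[[0,-0.7,-0.1],[0,0,0]]]'
python3 -m jog '[[[-0.2,-0.65,-0.1],[0,0,0]],[[-0.2,-0.65,-0.1],[0,0,0]],[[-0.2,-0.65,-0.1],[0,0,0]],[[-0.2,-0.65,-0.1],[0,0,0]],[[-0.2,-0.65,-0.1],[0,0,0]],[[-0.2,-0.65,-0.1],[0,0,0]],[[-0.2,-0.65,-0.1],[0,0,0]]]'
cat > look.py <<'E'
from plant import *
from h import *
import sys
s=state();m=camera_model('wrist');im,d=get_image('wrist');cv2.imwrite(sys.argv[1],im);P=world(m,d)
print(s['tool_pos'].round(1) if hasattr(s['tool_pos'],'round') else s['tool_pos'],s['orientation'])
hsv=cv2.cvtColor(im,cv2.COLOR_BGR2HSV);mk=cv2.inRange(hsv,(18,60,50),(38,255,255))
for n,(x,y),a,b in [('topper',(585,246),118,160),('large',(555,129),125,172),('medium',(440,158),101,148),('small',(467,273),78,125)]:
    g=(mk>0)&(d>0)&(P[...,2]>a)&(P[...,2]<b)&(np.hypot(P[...,0]-x,P[...,1]-y)<35)
    p=P[g]
    if len(p)<10: print(n,'few',len(p));continue
    zz=np.linspace(a,b,4)
    for lo,hi in zip(zz[:-1],zz[1:]):
        q=p[(p[:,2]>=lo)&(p[:,2]<hi)]
        if len(q): print(n,len(q),q.mean(0).round(1),'span',np.ptp(q,0).round(1))
    c=-cam(m)[1].T@cam(m)[2]; print('  view dir', ((p.mean(0)-c)[:2]/np.linalg.norm((p.mean(0)-c)[:2])).round(2))
E
python3 look.py pics/w2.png
```

```text
time: 2.03
tool_pos: [508.9, 31.4, 495.0]
orientation: [-3.14, -0.0, 0.005]
contact_force: [-0.4, -0.7, -0.1]
grip_width: 37.2
finger_force: 0.0
time: 2.62
tool_pos: [460.1, 188.6, 519.3]
orientation: [3.139, 0.0, -0.004]
contact_force: [0.3, -0.6, 0.6]
grip_width: 37.3
finger_force: 0.0
[460.1 188.6 519.3] [ 3.13886382e+00  1.04758245e-04 -4.44970979e-03]
topper 31 [579.9 240.9 124.8] span [ 9.2  6.5 13.2]
topper 33 [579.8 240.7 139.6] span [ 7.6  7.8 13.4]
topper 34 [579.7 240.9 153.7] span [ 8.6  6.5 13.2]
  view dir [0.57 0.82]
large 21 [553.  131.9 132.3] span [ 9.3  4.7 13.3]
large 29 [553.4 132.  148.4] span [ 9.2  3.3 15.4]
large 35 [553.4 131.7 164.4] span [ 9.2  4.  14.9]
  view dir [ 0.18 -0.98]
medium 28 [441.2 157.6 108.4] span [ 5.4  8.8 15.6]
medium 37 [441.2 157.5 124.6] span [ 5.7  8.9 15.5]
medium 38 [441.  157.7 140.4] span [ 5.3  9.6 15.2]
  view dir [-0.96 -0.28]
small 29 [468.2 269.9  86.1] span [ 7.6  6.3 14.9]
small 31 [468.5 270.1 100.9] span [ 7.4  7.5 14.1]
small 39 [468.4 270.3 117. ] span [ 7.4  9.7 15. ]
  view dir [-0.67  0.74]
```

View pics/w2.png

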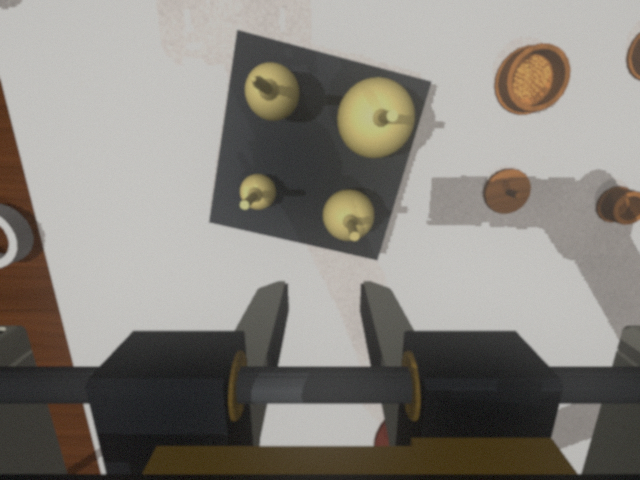

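Large ball at (554,128), topper (582,244), medium (437,156.5) and small (466,273). Their spacings come to 119.5–120.1 mm, which matches the tray. I'll pick the large ball first.

```bash
python3 -m jog '[[[0.376,0.242,0.3],[0,0,0]],[[0.376,0.242,0.3],[0,0,0]],[[0.376,0.242,0.3],[0,0,0]],[[0.376,0.242,0.3],[0,0,0]],[[0.376,0.242,0.3],[0,0,0]],[[0.376,0.242,0.3],[0,0,0]],[[0.376,0.242,0.3],[0,0,0]],[[0.376,0.242,0.3],[0,0,0]]]'
```

```text
time: 3.33
tool_pos: [552.2, 132.1, 446.3]
orientation: [-3.14, -0.002, 0.002]
contact_force: [-0.2, -0.1, -0.3]
grip_width: 36.9
finger_force: 0.0
```

```bash
python3 -m jog '[[[0,0,0.1],[0,0,0]],[[0,0,0.2],[0,0,0]],[[0,0,0.3],[0,0,0]],[[0,0,0.4],[0,0,0]],[[0,0,0.4],[0,0,0]],[[0,0,0.4],[0,0,0]],[[0,0,0.4],[0,0,0]]]'
```

```text
time: 3.92
tool_pos: [553.3, 132.1, 346.9]
orientation: [-3.14, -0.003, 0.002]
contact_force: [0.1, -0.8, -0.2]
grip_width: 36.9
finger_force: 0.0
```

```bash
python3 -m jog '[[[0,0.016,0.06],[0,0,0]],[[0.003,0.016,0.12],[0,0,0]],[[0.003,0.016,0.12],[0,0,0]],[[0.003,0.016,0.12],[0,0,0]]]'
python3 -m jog '[[[0,0,0],[0,0,0]],[[0,0,0],[0,0,0]],[[0,0,0],[0,0,0]],[[0,0,0],[0,0,0]],[[0,0,0],[0,0,0]],[[0,0,0],[0,0,0]]]' 0
```

```text
time: 4.25
tool_pos: [554.0, 127.6, 316.2]
orientation: [-3.141, -0.002, 0.001]
contact_force: [0.5, 0.0, -0.4]
grip_width: 37.3
finger_force: 0.0
time: 4.75
tool_pos: [553.8, 127.5, 315.3]
orientation: [-3.141, -0.001, 0.001]
contact_force: [0.2, -0.2, 2.3]
grip_width: 9.3
finger_force: 30.0
```

```bash
python3 -m jog '[[[0,0,-0.03],[0,0,0]],[[0,0,-0.08],[0,0,0]],[[0,0,-0.14],[0,0,0]],[[0,0,-0.2],[0,0,0]],[[0,0,-0.24],[0,0,0]],[[0,0,-0.26],[0,0,0]]]'
python3 -m jog '[[[0.02,0.08,0],[0,0,0]],[[0.06,0.22,0],[0,0,0]],[[0.1,0.36,0],[0,0,0]],[[0.13,0.5,0],[0,0,0]],[[0.16,0.64,0],[0,0,0]],[[0.18,0.76,0],[0,0,0]],[[0.188,0.816,0],[0,0,0]],[[0.188,0.816,0],[0,0,0]]]'
```

```text
time: 5.25
tool_pos: [553.9, 127.4, 381.5]
orientation: [-3.141, -0.003, 0.001]
contact_force: [-0.0, 0.0, -0.3]
grip_width: 9.6
finger_force: 30.0
time: 5.92
tool_pos: [600.5, -81.4, 379.2]
orientation: [3.139, 0.001, -0.007]
contact_force: [-0.8, -0.8, -0.4]
grip_width: 9.7
finger_force: 30.0
```

```bash
python3 -m jog '[[[0,0,0],[0,0,0]],[[0,0,0],[0,0,0]],[[0,0,0],[0,0,0]]]'
python3 - <<'E'
from plant import *
from h import *
m=camera_model('wrist');im,d=get_image('wrist');cv2.imwrite('pics/w3.png',im)
a,_=get_image('scene');cv2.imwrite('pics/s3.png',np.hstack([im[:,100:450],a[80:480,150:500].repeat(1,0) if 0 else cv2.resize(a[100:340,200:425],(450,480))]))
E
```

```text
time: 6.17
tool_pos: [600.7, -73.2, 379.8]
orientation: [-3.139, 0.0, 0.006]
contact_force: [1.1, 0.0, 0.2]
grip_width: 9.5
finger_force: 30.0
```

View pics/s3.png

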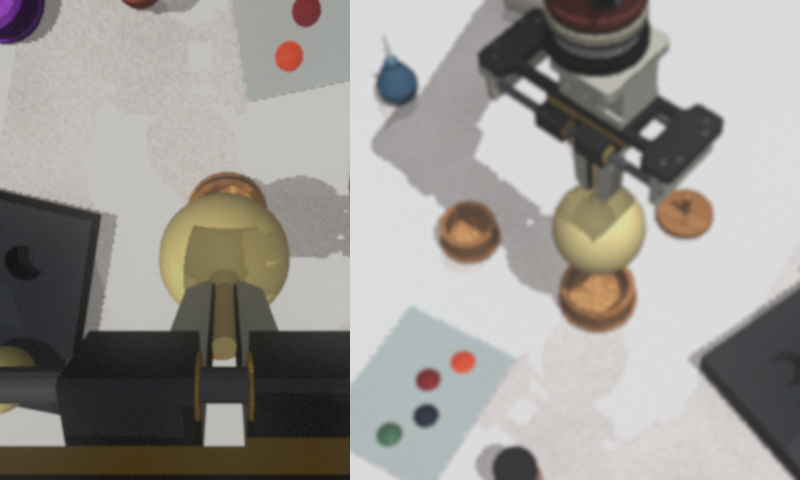

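The ball is held upright between the fingers, above the large stand (left half about (228,255), stand rim just behind it). I'll lower it now.

```bash
python3 -m jog '[[[0,0,0.04],[0,0,0]],[[0,0,0.1],[0,0,0]],[[0,0,0.16],[0,0,0]],[[0,0,0.2],[0,0,0]],[[0,0,0.23],[0,0,0]],[[0,0,0.24],[0,0,0]],[[0,0,0.24],[0,0,0]],[[0,0,0.24],[0,0,0]]]'
```

```text
time: 6.93
tool_pos: [601.1, -76.6, 320.1]
orientation: [-3.142, -0.001, 0.001]
contact_force: [0.5, 0.4, 0.1]
grip_width: 9.2
finger_force: 30.0
```

```bash
python3 -m jog '[[[0,0,0.012],[0,0,0]],[[0,0,0.024],[0,0,0]],[[0,0,0.036],[0,0,0]],[[0,0,0.044],[0,0,0]],[[0,0,0.044],[0,0,0]]]'
python3 -m jog '[[[0,0,0.004],[0,0,0]],[[0,0,0.008],[0,0,0]],[[0,0,0.012],[0,0,0]],[[0,0,0.012],[0,0,0]]]'
```

```text
time: 7.35
tool_pos: [600.6, -76.6, 308.2]
orientation: [-3.141, 0.001, 0.001]
contact_force: [-0.8, -0.2, -0.5]
grip_width: 9.2
finger_force: 30.0
time: 7.68
tool_pos: [601.1, -76.2, 306.7]
orientation: [-3.141, -0.002, 0.001]
contact_force: [-1.1, 0.6, 4.4]
grip_width: 9.4
finger_force: 30.0
```

Contact came at the expected height (4.4 N). I'll release to a partial opening and retreat upwards.

```bash
python3 -m jog '[[[0,0,0],[0,0,0]],[[0,0,0],[0,0,0]],[[0,0,0],[0,0,0]],[[0,0,0],[0,0,0]],[[0,0,0],[0,0,0]]]' 0.4
python3 -m jog '[[[0,0,-0.04],[0,0,0]],[[0,0,-0.12],[0,0,0]],[[0,0,-0.24],[0,0,0]],[[0,0,-0.36],[0,0,0]],[[0,0,-0.48],[0,0,0]],[[0,0,-0.56],[0,0,0]],[[0,0,-0.6],[0,0,0]]]'
python3 - <<'E'
from plant import *
from h import *
a,d=get_image('scene');cv2.imwrite('pics/s4.png',a);m=camera_model('scene');P=world(m,d)
g=(d>0)&(np.hypot(P[...,0]-601,P[...,1]+76)<30)&(P[...,2]>120)&(P[...,2]<180)
p=P[g]
for lo in (120,140,160):
    q=p[(p[:,2]>lo)&(p[:,2]<lo+20)];print(lo,len(q),q.mean(0))
E
```

```text
time: 8.1
tool_pos: [600.7, -76.8, 305.5]
orientation: [3.142, 0.001, 0.0]
contact_force: [0.4, -1.1, -1.0]
grip_width: 36.0
finger_force: 0.0
time: 8.68
tool_pos: [601.0, -76.7, 460.1]
orientation: [3.141, -0.007, 0.001]
contact_force: [0.3, 0.1, 0.2]
grip_width: 37.2
finger_force: 0.0
120 37 [604.97179961 -69.41057843 130.31842539]
140 36 [605.06935777 -68.94402095 150.67578811]
160 30 [603.14554329 -70.43557703 164.46952825]
```

```bash
python3 -m jog '[[[-0.01,-0.1,0],[0,0,0]],[[-0.02,-0.25,0],[0,0,0]],[[-0.03,-0.4,0],[0,0,0]],[[-0.03,-0.55,0],[0,0,0]],[[-0.04,-0.68,0],[0,0,0]],[[-0.04,-0.8,0],[0,0,0]],[[-0.04,-0.9,0],[0,0,0]]]'
python3 -m jog '[[[-0.01,-0.1,0.05],[0,0,0]],[[-0.02,-0.2,0.1],[0,0,0]],[[-0.03,-0.3,0.15],[0,0,0]],[[-0.036,-0.37,0.15],[0,0,0]],[[-0.036,-0.384,0.15],[0,0,0]],[[-0.036,-0.384,0.15],[0,0,0]],[[-0.036,-0.384,0.15],[0,0,0]]]'
```

```text
time: 9.32
tool_pos: [589.8, 151.2, 454.3]
orientation: [-3.141, 0.003, 0.003]
contact_force: [0.4, -0.1, 0.0]
grip_width: 36.9
finger_force: 0.0
time: 9.9
tool_pos: [582.0, 243.0, 417.9]
orientation: [3.14, 0.0, -0.001]
contact_force: [1.0, 0.1, 0.5]
grip_width: 36.9
finger_force: 0.0
```

```bash
python3 -m jog '[[[0,0,0.08],[0,0,0]],[[0,0,0.18],[0,0,0]],[[0,0,0.28],[0,0,0]],[[0,0,0.36],[0,0,0]],[[0,0,0.42],[0,0,0]],[[0,0,0.44],[0,0,0]],[[0,0,0.44],[0,0,0]],[[0,0,0.44],[0,0,0]]]'
```

```text
time: 10.57
tool_pos: [582.3, 243.2, 309.2]
orientation: [3.141, -0.002, -0.001]
contact_force: [-0.1, 0.5, 0.7]
grip_width: 37.1
finger_force: 0.0
```

```bash
python3 -m jog '[[[0,-0.004,0.006],[0,0,0]],[[0,-0.004,0.006],[0,0,0]],[[0,-0.004,0.006],[0,0,0]],[[0,-0.004,0.006],[0,0,0]],[[0,-0.004,0.006],[0,0,0]],[[0,-0.004,0.006],[0,0,0]],[[0,-0.004,0.006],[0,0,0]]]' 0
python3 -m jog '[[[0,0,-0.03],[0,0,0]],[[0,0,-0.08],[0,0,0]],[[0,0,-0.14],[0,0,0]],[[0,0,-0.22],[0,0,0]],[[0,0,-0.3],[0,0,0]],[[0,0,-0.36],[0,0,0]],[[0,0,-0.38],[0,0,0]],[[0,0,-0.38],[0,0,0]]]'
```

```text
time: 11.15
tool_pos: [581.7, 245.4, 307.3]
orientation: [-3.141, -0.001, 0.001]
contact_force: [0.1, 0.4, 1.7]
grip_width: 10.6
finger_force: 30.0
time: 11.82
tool_pos: [581.8, 245.5, 403.5]
orientation: [-3.14, -0.003, 0.001]
contact_force: [-0.6, 0.9, -0.6]
grip_width: 10.8
finger_force: 30.0
```

```bash
python3 -m jog '[[[-0.02,0.05,0],[0,0,0]],[[-0.05,0.14,0],[0,0,0]],[[-0.09,0.25,0],[0,0,0]],[[-0.13,0.36,0],[0,0,0]],[[-0.17,0.47,0],[0,0,0]],[[-0.21,0.57,0],[0,0,0]],[[-0.24,0.63,0],[0,0,0]],[[-0.24,0.65,0],[0,0,0]]]'
python3 -m jog '[[[-0.02,0.05,0],[0,0,0]],[[-0.05,0.13,0],[0,0,0]],[[-0.1,0.24,0],[0,0,0]],[[-0.14,0.35,0],[0,0,0]],[[-0.18,0.45,0],[0,0,0]],[[-0.22,0.54,0],[0,0,0]],[[-0.25,0.6,0],[0,0,0]],[[-0.25,0.612,0],[0,0,0]]]'
python3 -m jog '[[[0,0,0],[0,0,0]],[[0,0,0],[0,0,0]],[[0,0,0],[0,0,0]],[[0,0,0],[0,0,0]]]'
python3 - <<'E'
from plant import *
from h import *
im,d=get_image('wrist')
a,_=get_image('scene');cv2.imwrite('pics/s5.png',np.hstack([im[:,100:450],cv2.resize(a[60:300,250:475],(450,480))]))
E
```

```text
time: 12.48
tool_pos: [520.2, 79.3, 400.6]
orientation: [3.139, 0.004, -0.004]
contact_force: [-0.6, -0.2, -1.4]
grip_width: 10.3
finger_force: 30.0
time: 13.15
tool_pos: [458.1, -72.8, 401.3]
orientation: [3.14, 0.002, -0.004]
contact_force: [-0.5, -0.2, -0.6]
grip_width: 10.3
finger_force: 30.0
time: 13.48
tool_pos: [459.9, -68.7, 401.7]
orientation: [-3.141, -0.0, 0.004]
contact_force: [0.9, 0.2, -0.3]
grip_width: 10.1
finger_force: 30.0
```

View pics/s5.png

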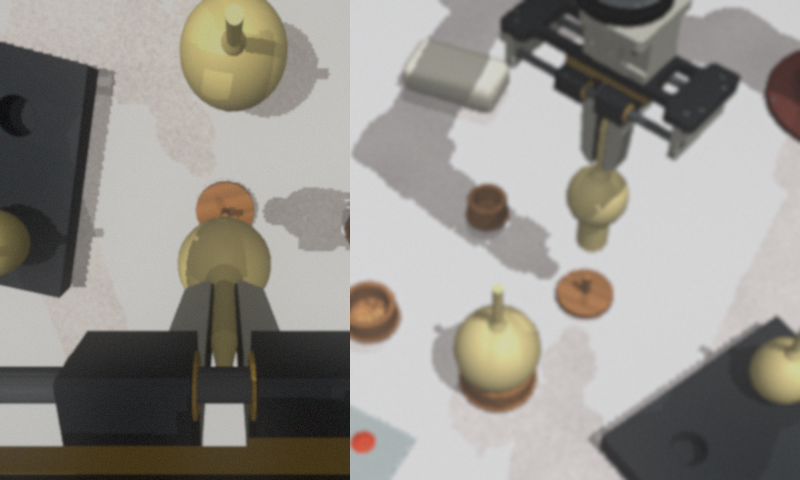

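Large ball is seated upright, and the topper hangs plumb just above the dowel disc (wrist crop about (225,205)). Lowering it.

```bash
python3 -m jog '[[[0,0,0.04],[0,0,0]],[[0,0,0.1],[0,0,0]],[[0,0,0.16],[0,0,0]],[[0,0,0.2],[0,0,0]],[[0,0,0.22],[0,0,0]],[[0,0,0.22],[0,0,0]],[[0,0,0.22],[0,0,0]]]'
python3 - <<'E'
from plant import *
from h import *
a,_=get_image('scene');b,_=get_image('top');cv2.imwrite('pics/s6.png',np.hstack([cv2.resize(a[150:270,320:420],(400,480)),cv2.resize(b[255:355,290:373],(400,480))]))
E
```

```text
time: 14.17
tool_pos: [459.5, -70.0, 346.9]
orientation: [-3.141, -0.0, 0.001]
contact_force: [0.1, -0.1, 0.2]
grip_width: 10.6
finger_force: 30.0
```

View pics/s6.png

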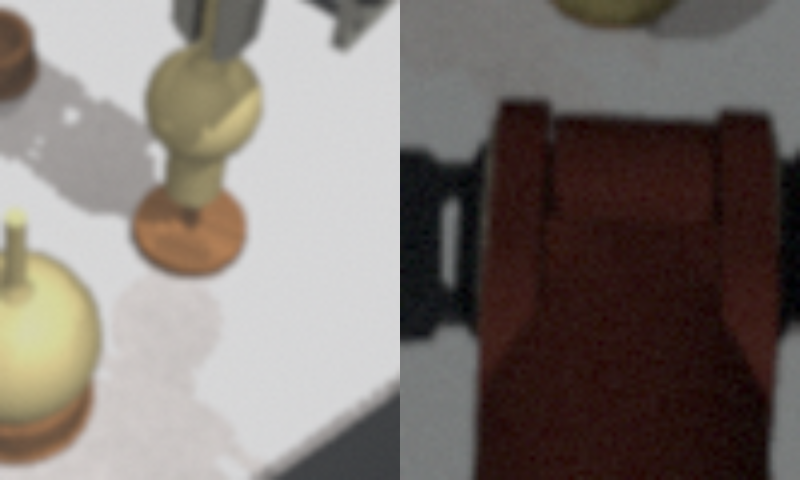

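The sleeve's lower edge (193,200) is centred over the dowel (190,215). Lowering on.

```bash
python3 -m jog '[[[0,0,0.02],[0,0,0]],[[0,0,0.05],[0,0,0]],[[0,0,0.08],[0,0,0]],[[0,0,0.11],[0,0,0]],[[0,0,0.13],[0,0,0]],[[0,0,0.138],[0,0,0]],[[0,0,0.138],[0,0,0]]]'
python3 -m jog '[[[0,0,0.004],[0,0,0]],[[0,0,0.008],[0,0,0]],[[0,0,0.012],[0,0,0]],[[0,0,0.012],[0,0,0]]]'
```

```text
time: 14.85
tool_pos: [459.1, -70.2, 311.5]
orientation: [-3.141, 0.002, 0.001]
contact_force: [1.1, -0.8, -0.5]
grip_width: 10.2
finger_force: 30.0
time: 15.18
tool_pos: [459.3, -70.2, 309.3]
orientation: [-3.142, -0.0, 0.001]
contact_force: [-0.9, -0.6, -0.1]
grip_width: 10.2
finger_force: 30.0
```

```bash
python3 -m jog '[[[0,0,0.004],[0,0,0]],[[0,0,0.008],[0,0,0]],[[0,0,0.008],[0,0,0]]]'
```

```text
time: 15.43
tool_pos: [459.6, -70.3, 309.1]
orientation: [3.141, -0.002, 0.0]
contact_force: [-2.4, 0.5, 13.3]
grip_width: 10.6
finger_force: 30.0
```

On the disc. Release and go to the medium ball.

```bash
python3 -m jog '[[[0,0,-0.004],[0,0,0]],[[0,0,-0.004],[0,0,0]],[[0,0,-0.004],[0,0,0]],[[0,0,-0.004],[0,0,0]],[[0,0,-0.004],[0,0,0]]]' 0.4
python3 -m jog '[[[0,0,-0.04],[0,0,0]],[[0,0,-0.12],[0,0,0]],[[0,0,-0.24],[0,0,0]],[[0,0,-0.36],[0,0,0]],[[0,0,-0.46],[0,0,0]],[[0,0,-0.5],[0,0,0]],[[0,0,-0.5],[0,0,0]]]'
python3 -m jog '[[[-0.01,-0.1,0],[0,0,0]],[[-0.03,-0.25,0],[0,0,0]],[[-0.05,-0.4,0],[0,0,0]],[[-0.07,-0.55,0],[0,0,0]],[[-0.08,-0.7,0],[0,0,0]],[[-0.09,-0.82,0],[0,0,0]],[[-0.09,-0.907,0],[0,0,0]],[[-0.09,-0.907,0],[0,0,0]]]'
python3 -m jog '[[[0,0,0.06],[0,0,0]],[[0,0,0.14],[0,0,0]],[[0,0,0.2],[0,0,0]],[[0,0,0.2],[0,0,0]],[[0,0,0.2],[0,0,0]]]'
```

```text
time: 15.85
tool_pos: [459.2, -70.2, 308.0]
orientation: [-3.141, 0.0, 0.001]
contact_force: [-0.5, 0.9, 0.0]
grip_width: 36.0
finger_force: 0.0
time: 16.43
tool_pos: [459.8, -70.3, 435.7]
orientation: [3.141, -0.006, 0.0]
contact_force: [0.4, -0.5, -0.8]
grip_width: 37.2
finger_force: 0.0
time: 17.1
tool_pos: [435.4, 161.7, 432.0]
orientation: [-3.139, 0.002, 0.01]
contact_force: [0.7, 0.9, -0.2]
grip_width: 37.3
finger_force: 0.0
time: 17.52
tool_pos: [436.5, 155.7, 382.1]
orientation: [3.14, 0.003, -0.0]
contact_force: [0.4, 0.5, -0.1]
grip_width: 37.4
finger_force: 0.0
```

Target is (437.3,156.5,292): 90 mm down.

```bash
python3 -m jog '[[[0.002,-0.003,0.06],[0,0,0]],[[0.002,-0.003,0.14],[0,0,0]],[[0.002,-0.003,0.22],[0,0,0]],[[0.002,-0.003,0.3],[0,0,0]],[[0.002,-0.003,0.35],[0,0,0]],[[0.002,-0.003,0.36],[0,0,0]],[[0.002,-0.003,0.36],[0,0,0]],[[0.002,-0.003,0.36],[0,0,0]]]'
python3 -m jog '[[[0,0,0],[0,0,0]],[[0,0,0],[0,0,0]],[[0,0,0],[0,0,0]],[[0,0,0],[0,0,0]],[[0,0,0],[0,0,0]],[[0,0,0],[0,0,0]],[[0,0,0],[0,0,0]]]' 0
```

```text
time: 18.18
tool_pos: [437.7, 157.3, 294.2]
orientation: [-3.141, -0.002, 0.0]
contact_force: [0.7, -0.7, -0.5]
grip_width: 37.1
finger_force: 0.0
time: 18.77
tool_pos: [437.3, 157.2, 293.6]
orientation: [-3.142, -0.001, 0.0]
contact_force: [-0.2, -0.5, 3.5]
grip_width: 9.1
finger_force: 30.0
```

```bash
python3 -m jog '[[[0,0,-0.04],[0,0,0]],[[0,0,-0.1],[0,0,0]],[[0,0,-0.2],[0,0,0]],[[0,0,-0.32],[0,0,0]],[[0,0,-0.44],[0,0,0]],[[0,0,-0.56],[0,0,0]],[[0,0,-0.66],[0,0,0]],[[0,0,-0.72],[0,0,0]]]'
python3 -m jog '[[[0.02,0.04,0],[0,0,0]],[[0.06,0.12,0],[0,0,0]],[[0.12,0.24,0],[0,0,0]],[[0.18,0.36,0],[0,0,0]],[[0.24,0.48,0],[0,0,0]],[[0.3,0.6,0],[0,0,0]],[[0.36,0.72,0],[0,0,0]],[[0.391,0.776,0],[0,0,0]]]'
python3 -m jog '[[[0.04,0.1,0],[0,0,0]],[[0.1,0.22,0],[0,0,0]],[[0.16,0.34,0],[0,0,0]],[[0.22,0.46,0],[0,0,0]],[[0.28,0.58,0],[0,0,0]],[[0.34,0.69,0],[0,0,0]],[[0.38,0.76,0],[0,0,0]],[[0.391,0.777,0],[0,0,0]]]'
python3 -m jog '[[[0,0,0.04],[0,0,0]],[[0,0,0.1],[0,0,0]],[[0,0,0.2],[0,0,0]],[[0,0,0.3],[0,0,0]],[[0,0,0.38],[0,0,0]],[[0,0,0.4],[0,0,0]],[[0,0,0.4],[0,0,0]],[[0,0,0.4],[0,0,0]]]'
```

```text
time: 19.43
tool_pos: [437.2, 157.5, 476.0]
orientation: [-3.14, -0.004, 0.001]
contact_force: [-0.5, 0.1, 0.1]
grip_width: 9.5
finger_force: 30.0
time: 20.1
tool_pos: [535.9, -41.6, 472.6]
orientation: [3.139, 0.0, -0.006]
contact_force: [0.4, -0.4, -0.3]
grip_width: 9.4
finger_force: 30.0
time: 20.77
tool_pos: [633.1, -235.4, 471.3]
orientation: [3.139, 0.002, -0.005]
contact_force: [0.2, -0.1, -0.7]
grip_width: 9.5
finger_force: 30.0
time: 21.43
tool_pos: [633.1, -229.7, 374.0]
orientation: [-3.141, -0.001, 0.002]
contact_force: [-0.9, 0.3, 0.9]
grip_width: 9.4
finger_force: 30.0
```

```bash
python3 -m jog '[[[0,0.004,0.04],[0,0,0]],[[0,0.004,0.1],[0,0,0]],[[0,0.004,0.16],[0,0,0]],[[0,0.004,0.22],[0,0,0]],[[0,0.004,0.25],[0,0,0]],[[0,0.004,0.26],[0,0,0]],[[0,0.004,0.26],[0,0,0]],[[0,0.004,0.26],[0,0,0]]]'
python3 - <<'E'
from plant import *
from h import *
a,_=get_image('scene');b,_=get_image('wrist');cv2.imwrite('pics/s7.png',np.hstack([cv2.resize(a[100:300,210:410],(480,480)),b[:,140:460]]))
E
```

```text
time: 22.1
tool_pos: [633.3, -232.0, 309.3]
orientation: [3.141, -0.002, 0.001]
contact_force: [0.6, -0.2, -0.7]
grip_width: 9.5
finger_force: 30.0
```

View pics/s7.png

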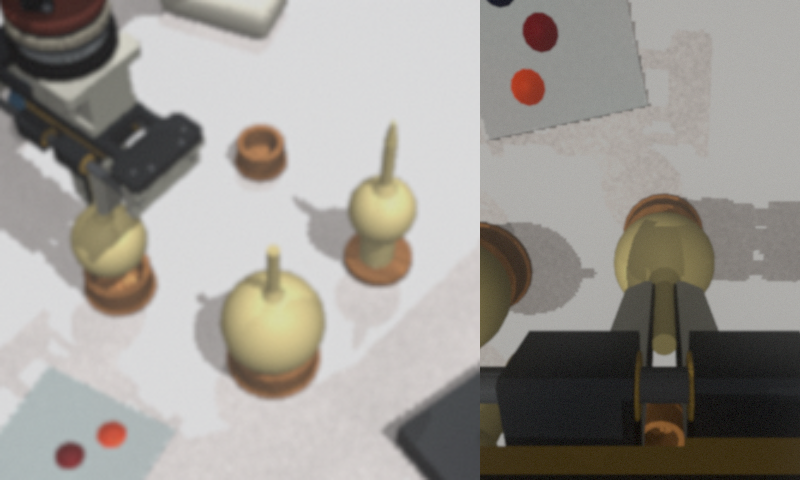

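The topper (380,205) and large ball (273,325) stand upright and seated. The medium ball (108,245) is centred above its ring, so I'll lower it.

```bash
python3 -m jog '[[[0,-0.003,0.012],[0,0,0]],[[0,-0.003,0.03],[0,0,0]],[[0,-0.003,0.05],[0,0,0]],[[0,-0.003,0.066],[0,0,0]],[[0,-0.003,0.07],[0,0,0]],[[0,-0.003,0.07],[0,0,0]]]'
python3 -m jog '[[[0,0,0.004],[0,0,0]],[[0,0,0.008],[0,0,0]],[[0,0,0.012],[0,0,0]],[[0,0,0.012],[0,0,0]]]'
```

```text
time: 22.7
tool_pos: [632.9, -231.2, 290.4]
orientation: [-3.142, 0.0, 0.001]
contact_force: [1.0, 0.0, -0.8]
grip_width: 9.4
finger_force: 30.0
time: 23.03
tool_pos: [633.1, -231.3, 289.6]
orientation: [3.141, -0.002, 0.0]
contact_force: [-1.1, -0.2, 6.4]
grip_width: 9.6
finger_force: 30.0
```

```bash
python3 -m jog '[[[0,0,-0.002],[0,0,0]],[[0,0,-0.002],[0,0,0]],[[0,0,-0.002],[0,0,0]],[[0,0,-0.002],[0,0,0]],[[0,0,-0.002],[0,0,0]]]' 0.4
python3 -m jog '[[[0,0,-0.04],[0,0,0]],[[0,0,-0.12],[0,0,0]],[[0,0,-0.24],[0,0,0]],[[0,0,-0.36],[0,0,0]],[[0,0,-0.48],[0,0,0]],[[0,0,-0.56],[0,0,0]],[[0,0,-0.6],[0,0,0]]]'
python3 -m jog '[[[-0.03,-0.1,0],[0,0,0]],[[-0.08,-0.24,0],[0,0,0]],[[-0.13,-0.38,0],[0,0,0]],[[-0.18,-0.54,0],[0,0,0]],[[-0.223,-0.672,0],[0,0,0]]]'
python3 -m jog '[[[-0.05,-0.14,0],[0,0,0]],[[-0.1,-0.28,0],[0,0,0]],[[-0.15,-0.42,0],[0,0,0]],[[-0.2,-0.56,0],[0,0,0]],[[-0.223,-0.672,0],[0,0,0]]]'
python3 -m jog '[[[-0.05,-0.13,0],[0,0,0]],[[-0.1,-0.26,0],[0,0,0]],[[-0.15,-0.4,0],[0,0,0]],[[-0.19,-0.52,0],[0,0,0]],[[-0.22,-0.62,0],[0,0,0]],[[-0.223,-0.672,0],[0,0,0]],[[-0.223,-0.672,0],[0,0,0]],[[-0.223,-0.672,0],[0,0,0]]]'
python3 -m jog '[[[0,0,0.1],[0,0,0]],[[0,0,0.2],[0,0,0]],[[0,0,0.3],[0,0,0]],[[0,0,0.36],[0,0,0]],[[0,0,0.36],[0,0,0]],[[0,0,0.36],[0,0,0]],[[0,0,0.36],[0,0,0]]]'
```

```text
time: 23.45
tool_pos: [632.8, -231.1, 287.8]
orientation: [-3.141, 0.001, 0.001]
contact_force: [0.2, 0.3, 0.5]
grip_width: 35.4
finger_force: 0.0
time: 24.03
tool_pos: [633.1, -231.2, 443.0]
orientation: [3.139, -0.007, 0.001]
contact_force: [0.4, -0.2, 0.6]
grip_width: 37.0
finger_force: 0.0
time: 24.45
tool_pos: [575.8, -60.5, 437.8]
orientation: [-3.14, 0.002, 0.002]
contact_force: [0.5, 1.7, -0.3]
grip_width: 36.8
finger_force: 0.0
time: 24.87
tool_pos: [519.1, 107.8, 438.1]
orientation: [-3.141, 0.002, 0.004]
contact_force: [0.4, -0.5, 0.0]
grip_width: 37.2
finger_force: 0.0
time: 25.53
tool_pos: [465.8, 272.0, 437.9]
orientation: [3.14, 0.0, 0.0]
contact_force: [1.0, -0.9, -0.2]
grip_width: 37.1
finger_force: 0.0
time: 26.12
tool_pos: [466.5, 271.6, 349.3]
orientation: [-3.141, -0.002, -0.002]
contact_force: [-0.4, -0.1, 0.4]
grip_width: 37.2
finger_force: 0.0
```

```bash
python3 -m jog '[[[-0.003,-0.005,0.06],[0,0,0]],[[-0.003,-0.005,0.14],[0,0,0]],[[-0.003,-0.005,0.22],[0,0,0]],[[-0.003,-0.005,0.28],[0,0,0]],[[-0.003,-0.005,0.31],[0,0,0]],[[-0.003,-0.005,0.31],[0,0,0]],[[-0.003,-0.005,0.31],[0,0,0]]]'
python3 -m jog '[[[0,0,0],[0,0,0]],[[0,0,0],[0,0,0]],[[0,0,0],[0,0,0]],[[0,0,0],[0,0,0]],[[0,0,0],[0,0,0]],[[0,0,0],[0,0,0]],[[0,0,0],[0,0,0]]]' 0
```

```text
time: 26.7
tool_pos: [465.2, 274.0, 271.8]
orientation: [-3.141, -0.002, 0.0]
contact_force: [0.2, -0.3, -0.1]
grip_width: 36.7
finger_force: 0.0
time: 27.28
tool_pos: [464.7, 273.8, 271.1]
orientation: [3.141, -0.0, 0.0]
contact_force: [-0.3, -0.8, 2.7]
grip_width: 9.3
finger_force: 30.0
```

```bash
python3 -m jog '[[[0,0,-0.04],[0,0,0]],[[0,0,-0.12],[0,0,0]],[[0,0,-0.24],[0,0,0]],[[0,0,-0.36],[0,0,0]],[[0,0,-0.5],[0,0,0]],[[0,0,-0.64],[0,0,0]],[[0,0,-0.76],[0,0,0]],[[0,0,-0.82],[0,0,0]]]'
python3 -m jog '[[[0,0.06,0],[0,0,0]],[[-0.01,0.16,0],[0,0,0]],[[-0.02,0.28,0],[0,0,0]],[[-0.025,0.4,0],[0,0,0]],[[-0.03,0.54,0],[0,0,0]],[[-0.035,0.671,0],[0,0,0]]]'
python3 -m jog '[[[0,0.13,0],[0,0,0]],[[-0.01,0.26,0],[0,0,0]],[[-0.02,0.39,0],[0,0,0]],[[-0.03,0.53,0],[0,0,0]],[[-0.035,0.671,0],[0,0,0]]]'
python3 -m jog '[[[0,0.13,0],[0,0,0]],[[-0.01,0.26,0],[0,0,0]],[[-0.02,0.38,0],[0,0,0]],[[-0.03,0.5,0],[0,0,0]],[[-0.036,0.6,0],[0,0,0]],[[-0.036,0.66,0],[0,0,0]],[[-0.036,0.671,0],[0,0,0]],[[-0.036,0.671,0],[0,0,0]]]'
python3 -m jog '[[[0,0,0.04],[0,0,0]],[[0,0,0.12],[0,0,0]],[[0,0,0.24],[0,0,0]],[[0,0,0.36],[0,0,0]],[[0,0,0.46],[0,0,0]],[[0,0,0.5],[0,0,0]],[[0,0,0.5],[0,0,0]],[[0,0,0.5],[0,0,0]]]'
```

```text
time: 27.95
tool_pos: [464.5, 274.5, 480.8]
orientation: [-3.137, -0.006, 0.001]
contact_force: [-0.0, 0.1, 0.0]
grip_width: 9.5
finger_force: 30.0
time: 28.45
tool_pos: [455.3, 104.9, 476.3]
orientation: [-3.141, -0.0, 0.001]
contact_force: [-0.1, -0.7, -0.8]
grip_width: 9.4
finger_force: 30.0
time: 28.87
tool_pos: [446.5, -62.6, 476.4]
orientation: [-3.141, -0.001, 0.002]
contact_force: [0.5, 0.9, -0.7]
grip_width: 9.5
finger_force: 30.0
time: 29.53
tool_pos: [438.1, -229.6, 475.9]
orientation: [-3.141, -0.0, -0.001]
contact_force: [0.6, 1.3, -0.9]
grip_width: 9.3
finger_force: 30.0
time: 30.2
tool_pos: [438.9, -227.7, 350.9]
orientation: [-3.14, 0.0, 0.003]
contact_force: [-0.0, -0.2, 0.5]
grip_width: 9.5
finger_force: 30.0
```

```bash
python3 -m jog '[[[0,0.003,0.04],[0,0,0]],[[0,0.003,0.1],[0,0,0]],[[0,0.003,0.16],[0,0,0]],[[0,0.003,0.21],[0,0,0]],[[0,0.003,0.23],[0,0,0]],[[0,0.003,0.24],[0,0,0]],[[0,0.003,0.24],[0,0,0]],[[0,0.003,0.24],[0,0,0]]]'
python3 - <<'E'
from plant import *
from h import *
a,_=get_image('scene');b,_=get_image('wrist');cv2.imwrite('pics/s8.png',np.hstack([cv2.resize(a[100:300,210:410],(480,480)),b[:,140:460]]))
E
```

```text
time: 30.87
tool_pos: [438.9, -230.0, 291.8]
orientation: [3.141, -0.002, 0.001]
contact_force: [-0.1, -0.4, 0.2]
grip_width: 9.5
finger_force: 30.0
```

View pics/s8.png

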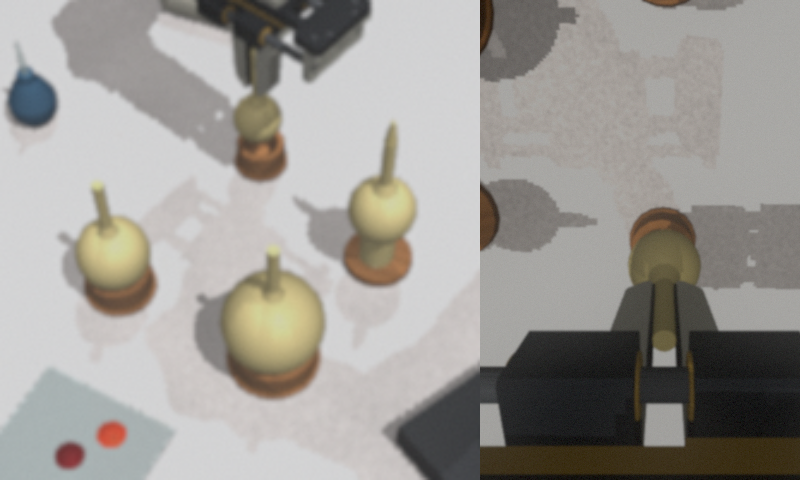

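The medium ball is seated (113,260). The small ball (258,118) is right above its ring, so down it goes.

```bash
python3 -m jog '[[[0,-0.004,0.012],[0,0,0]],[[0,-0.004,0.03],[0,0,0]],[[0,-0.004,0.05],[0,0,0]],[[0,-0.004,0.066],[0,0,0]],[[0,-0.004,0.07],[0,0,0]],[[0,-0.004,0.07],[0,0,0]]]'
python3 -m jog '[[[0,0,0.004],[0,0,0]],[[0,0,0.008],[0,0,0]],[[0,0,0.008],[0,0,0]]]'
```

```text
time: 31.47
tool_pos: [438.1, -229.1, 273.6]
orientation: [-3.141, 0.001, 0.0]
contact_force: [-1.5, 1.1, 7.6]
grip_width: 9.2
finger_force: 30.0
time: 31.72
tool_pos: [438.1, -229.2, 273.3]
orientation: [-3.141, -0.0, 0.0]
contact_force: [-4.6, 1.6, 20.8]
grip_width: 9.6
finger_force: 30.0
```

```bash
python3 -m jog '[[[0,0,-0.008],[0,0,0]],[[0,0,-0.008],[0,0,0]],[[0,0,-0.008],[0,0,0]]]'
python3 -m jog '[[[0,0,0],[0,0,0]],[[0,0,0],[0,0,0]],[[0,0,0],[0,0,0]],[[0,0,0],[0,0,0]],[[0,0,0],[0,0,0]]]' 0.4
python3 -m jog '[[[0,0,-0.04],[0,0,0]],[[0,0,-0.12],[0,0,0]],[[0,0,-0.24],[0,0,0]],[[0,0,-0.36],[0,0,0]],[[0,0,-0.5],[0,0,0]],[[0,0,-0.64],[0,0,0]],[[0,0,-0.72],[0,0,0]]]'
python3 -m jog '[[[0.1,-0.1,0],[0,0,0]],[[0.2,-0.2,0],[0,0,0]],[[0.3,-0.34,0],[0,0,0]],[[0.3,-0.34,0],[0,0,0]],[[0.3,-0.34,0],[0,0,0]],[[0.3,-0.34,0],[0,0,0]]]'
python3 - <<'E'
from plant import *
from h import *
m=camera_model('wrist');b,d=get_image('wrist');a,_=get_image('scene');cv2.imwrite('pics/s9.png',np.hstack([cv2.resize(a[60:300,180:420],(400,400)),cv2.resize(b[:,:],(400,400))]))
P=world(m,d);c=-cam(m)[1].T@cam(m)[2]
for n,x,y,a0,b0 in [('sm',439,-228.8,80,124),('me',633,-231,98,142),('la',601,-76.5,115,160),('to',459.2,-70,122,160)]:
    g=(d>0)&(P[...,2]>a0)&(P[...,2]<b0)&(np.hypot(P[...,0]-x,P[...,1]-y)<22);p=P[g]
    if len(p)<5: print(n,'few');continue
    q=p.mean(0);v=(q-c)[:2];v/=np.linalg.norm(v)
    hi=p[p[:,2]>(a0+b0)/2].mean(0);lo=p[p[:,2]<=(a0+b0)/2].mean(0)
    t=P[(d>0)&(np.hypot(P[...,0]-x,P[...,1]-y)<25)][:,2].max()
    print(n,len(p),'axis off',(q[:2]+4*v-[x,y]).round(1),'tilt',((hi-lo)[:2]/(hi-lo)[2]).round(2),'ztop',t.round(1))
E
```

```text
time: 31.97
tool_pos: [438.1, -229.1, 273.7]
orientation: [-3.141, 0.0, 0.0]
contact_force: [-2.0, 1.5, 9.0]
grip_width: 9.5
finger_force: 30.0
time: 32.38
tool_pos: [438.4, -229.0, 272.9]
orientation: [-3.141, 0.0, 0.001]
contact_force: [-0.0, 0.1, 0.7]
grip_width: 35.6
finger_force: 0.0
time: 32.97
tool_pos: [438.6, -229.2, 457.0]
orientation: [3.139, -0.005, 0.0]
contact_force: [0.8, -0.2, -0.1]
grip_width: 37.1
finger_force: 0.0
time: 33.47
tool_pos: [513.1, -144.2, 452.8]
orientation: [3.141, 0.001, 0.001]
contact_force: [0.3, -1.3, 0.0]
grip_width: 37.2
finger_force: 0.0
sm 210 axis off [-1.9 -0.2] tilt [-0.02  0.01] ztop 131.4
me 204 axis off [ 0.4 -0.7] tilt [ 0.01 -0.  ] ztop 148.5
la 180 axis off [0.4 2.5] tilt [0.01 0.02] ztop 167.1
to 237 axis off [ 1.  -0.6] tilt [0. 0.] ztop 189.2
```

View pics/s9.png

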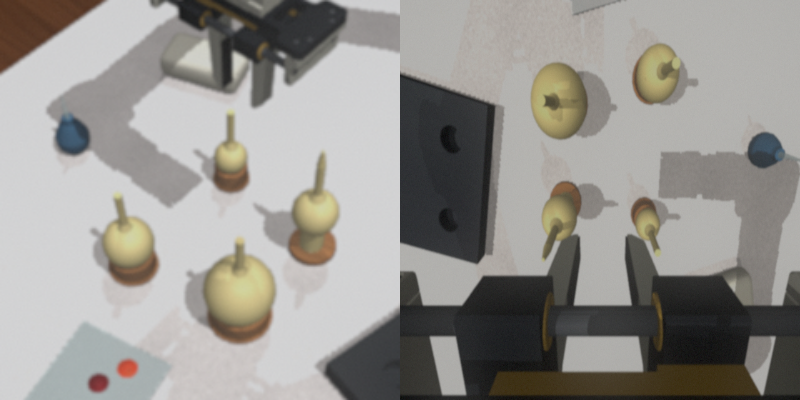

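All four stand upright (tilt at most 0.02). The axis offsets are at most 2.5 mm and the tops are within about 2.5 mm of their seated heights. Handing in.

```bash
python3 -m jog '[[[0,0,0],[0,0,0]],[[0,0,0],[0,0,0]],[[0,0,0],[0,0,0]]]'; python3 -c "
from plant import *
print(job_done())"
```

```text
time: 33.82
tool_pos: [512.9, -144.8, 453.4]
orientation: [3.141, -0.0, -0.001]
contact_force: [-0.3, -0.5, -0.1]
grip_width: 37.4
finger_force: 0.0
the job is handed in; nothing more can be done
None
```

I placed all four ornaments upright on their own stands and handed the job in at about 34 s; by the last camera check they were seated within 2.5 mm, though the hand-in gave no verdict.

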